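Turn the ring canister's label to the front and drop the display flap

TASK

Roll the round ring canister on its sizing stand by its edge, with a fingertip pressed lightly on the lid, until its label faces straight to the front, where the upright display flap is. Then throw the brass toggle all the way over so that the flap drops right down and shows the label. The celluloid lid is thin and cracks under a hard press, its height and level are not known exactly so feel for it, and leave the other things on the counter where they are.

Things in the scene. Friction and masses are not known exactly. Their poses are not given: they have to be found in the camera images.
- stand: Fixed dark teak board, 170 (x) x 250 (y) x 20 mm high, that carries canister, flap and toggle. Origin: centre of its underside, on the counter. Its +x axis is the FRONT (the flap's side, away from the robot); z up.
- turn_axis (a point): Point on the board's top face (20 mm above the counter) on the upright axis about which the canister turns, 40 mm to the stand's -y side of its centre. Fixed. The canister is a closed tortoiseshell-coloured celluloid tin, body 92 mm and flat lid 96 mm in diameter (too wide to grip), on a low bearing.
- lid_nominal (a point): Fixed point of the stand, 86 mm above turn_axis: nominal middle of the lid's flat top. The true lid is up to 13 mm higher or lower and up to 0.045 rad out of level (its edge rises and falls up to 2 mm around the round); neither is measured: feel for it. The seat is sprung, about 0.125 mm per newton of downward press. The lid cracks above 16 N.
- canister (a joint): Turn of the canister, rad, counter-clockwise from above; 0 or any whole turn (6.283) = label facing the stand's front, +x. Starts anywhere from 0.7 to 5.58, turns endlessly either way, stays where it is left. Turning takes about 0.11 N m (2.8 N along the edge at 40 mm radius); a fingertip dragged over the lid with under some 4 to 6 N of downward press slips, and above that it still creeps a little, so look again.
- front_mark (a point): Small brass pointer on the board, 61 mm in front (+x) of turn_axis, between canister and flap: the label has to face it. The label is a cream card in a thin brass frame, 38 mm wide, 33 mm high, flush on the canister's side; a flush brass tab 12 mm wide is folded from it over the lid's edge, 14 mm inwards, seen from above.
- flap (a joint): Hinged teak display flap, 104 mm wide, 62 mm high, 6 mm thick, standing 74 mm in front (+x) of the turning axis on the board's front edge; its top is 83 mm above the counter. rad: 0 = upright, 1.5 = dropped forward (+x), right down. Linked by a hidden rod to the toggle (flap = 1.5 x toggle).
- toggle (a joint): Brass toggle lever on a brass block (70 x 50 x 25 mm), rad: 0 = leaning back to the stand's -x by 0.5 rad (start), 1.0 = all the way over, leaning 0.5 rad to the stand's +x, at its stop. Stays where it is left; about 1.5 N at its tip moves it.
- toggle_tip (a point): Centre of the 26 mm brass ball on the toggle's end, moving with it. The lever is 55 mm long from a pivot that is 42 mm above the counter and 85 mm to the stand's +y side of its centre (125 mm from the canister's axis).
- mandrel: Bystander: blackened steel ring mandrel with a wooden grip, lying, 285 mm long, 24 mm thick; origin underneath, near its middle.
- ring_box: Bystander: tortoiseshell celluloid ring box, 61 x 56 x 41 mm, origin under its centre.
- gauge_rings: Bystander: fan of nickel gauge rings lying flat, about 55 mm across, 6 mm thick; origin at the carrier ring.
- ring_cone: Bystander: jade-green glass ring cone, foot 60 mm across, 77 mm high, origin under its centre.
- loupe: Bystander: dark loupe, 36 mm across, 24 mm high, with a steel case; origin under its centre.
- tweezers: Bystander: steel tweezers lying flat, about 130 mm long, 8 mm thick; origin underneath, at the middle.
- polish_jar: Bystander: small amber jar with a metal cap, no label, 48 mm across, 50 mm high, origin under its centre.

How it is judged:
By the outcome, as a careful person would: the job done as asked, in the order asked, and still so for the second after the job is handed in, with the robot touching nothing.
It also fails if it takes over 51 s, if anything falls off the work surface, if the arm or the gripper's body presses on something with over 40 N, if the wrist force passes 120 N, or if a joint passes its speed limit or range.

ROBOT

A 7-joint arm with a two-finger parallel gripper is mounted at the origin on the work surface. World frame = base frame: x ahead of the robot, y to its left, z up, the work surface at z = 0. Lengths are in m, angles in rad, forces in N, time in s.
With the tool pointing down it reaches from about 0.35 to 0.775 m from the base axis. Payload 3.1 kg.
Tool frame: the origin (TCP) lies on the centre line of the jaws, within the pads' length; the fingertips stand 8 mm ahead of it and the grasp point (between the pads) lies 11 mm behind it; z points along the fingers, y is the direction in which the jaws open and shut (so a half turn about z gives the same grasp; the last joint's range is limited). The gripper opens to 85 mm and grips with 20 to 120 N. Pads are 22 mm wide; open, the fingers measure 114 mm over their backs; the gripper's body (76 mm by 85 mm) begins 54 mm behind the grasp point. The pads swing forward as they close: fully open they stand 13 mm farther back than shut.
Start: joints at [1.092, 0.311, 0.014, 1.512, -0.004, 1.319, -0.027], TCP at [0.233, -0.498, 0.239] pointing down, gripper open.
Joint ranges: [-2.7, 2.7], [-0.3, 1.91], [-1.27, 1.3], [0.12, 2.57], [-1.44, 4.58], [0.2, 2.03], [-3.05, 3.05]. Speed limits (rad/s): [2.79, 2.79, 3.14, 3.14, 3.14, 3.14, 3.14].

INTERFACE

Orientations are given as a unit quaternion [w, x, y, z].
In Python, from cell import status, read_camera, camera_params, job, spot_in gives the robot as it stands. The module is installed in compiled form; this text tells all that it offers.
- The arm moves only by the tool step_arm, never from a script. Its argument "deltas" is a list of rows, each an object with "travel": the shift along the world's x, y, z in mm, a list of three; "roll": the turn about the world's z in degrees; "claw": the finger opening in mm, from 0 to 85.4. A call has 1 to 20 rows; each row shifts and turns the commanded pose from where the row before left it; what a row does not reach is not made up. A row lasts 1/10 s, in which the tool goes at most 50 mm and 8.59 degrees, less where a joint would pass 70% of its speed; a pose out of reach is approached as far as the arm can. A call with a gripper value outside its range is refused whole. The fingers move at their own pace and stop on an object; "squeeze" is the grip in N (left out, the last holds). Time passes only in rows, so rows that do not move let the fingers close. It gives the time, the measured TCP pose, the force and the opening at its end, in the units of the state.
- status.sense(): the state, without advancing time (a new reading comes with each control period).
- read_camera(name): name is "scene" or "top"; returns the picture (400x640x3 uint8, red, green, blue); there is no depth.
- camera_params(name): a dict with "camera_matrix" (3x3 intrinsics, pixels), "rvec" (rotation vector, rad) and "tvec" (3), from world to camera coordinates, as OpenCV has them. Camera axes: x right, y down, z forward; pixel columns grow to the right and rows downward; lengths in m; the calibration is good to about 2 mm. A picture is of the moment at which its call begins. camera_params takes no time and is no camera call.
- job.job_done(): hands the job in, once; it reports no verdict.
Trained networks look in the newest picture that a camera, given by its name, has taken for a name from the list of things; names that differ only in an ending like _2 or _b are one class to them, and where a whole thing is asked for, a point or a joint stands for the part that bears it (a point fixed in the world has none). Each returns a list of dicts, best first, with "p" (0 to 1); they miss things now and then, are a little off and sometimes report something else, mostly with a low value. They report only what shows in the picture. A call takes as long as a camera call.
- spot_in(camera, name): "location" ([x, y, z] in m, in world coordinates, good to about 4 mm: the middle of the surface that is visible of it).
The state is a dict: "clock": time; "joint_pos": joint angles; "joint_velocities": joint speeds; "tau": joint torques, N m; "eef_pos": TCP position; "ee_rot": TCP orientation; "force": force on the tool from outside, world axes, zero at the start; "wrist_torque": the same for the moment, N m; "width": finger opening in m.
Only numpy, scipy, OpenCV 4.12 (cv2) and the standard library are available. Lean on these libraries where they do the work, as an engineer would, in place of code of your own. Each camera call takes 0.05 s, during which the arm holds its last target.

## Working session

There is one attempt and no reset: what is moved stays moved. The work goes in short steps, Python scripts to look and compute and a tool call to move; the robot and the scene stay as the last step left them, time stands still between calls to the robot, and variables do not carry over. Pictures are saved under pics/ and viewed, and the job is handed in when it is done.

Besides the shell and the picture viewer there is one more tool, called after "Call:" in YAML: its name, and indented under it one key for each argument. step_arm: Moves the arm, as the interface text tells. Its arguments: {"type":"object","properties":{"deltas":{"type":"array","items":{"type":"object","properties":{"travel":{"type":"array","items":{"type":"number"}},"roll":{"type":"number"},"claw":{"type":"number"}}}},"squeeze":{"type":"number"}},"required":["deltas"]}

```bash
mkdir -p pics
cat > h.py <<'E'
import numpy as np, cv2
from cell import status, read_camera, camera_params, job, spot_in
def P(c):
    p=camera_params(c); return np.array(p["camera_matrix"],float),np.array(p["rvec"],float),np.array(p["tvec"],float)
def proj(c,pts):
    K,r,t=P(c); return cv2.projectPoints(np.array(pts,float).reshape(-1,1,3),r,t,K,None)[0].reshape(-1,2)
def unproj(c,uv,z):
    K,r,t=P(c); R=cv2.Rodrigues(r)[0]; C=-R.T@t.ravel(); d=R.T@np.linalg.inv(K)@np.array([uv[0],uv[1],1.]); return C+d*(z-C[2])/d[2]
def snap(c,n):
    im=read_camera(c); cv2.imwrite(f"pics/{n}.png",im[:,:,::-1]); return im
E
python3 - <<'E'
from h import *
for c in("scene","top"):
    snap(c,c+"0")
    K,r,t=P(c);R=cv2.Rodrigues(r)[0];print(c,K[0,0],(-R.T@t.ravel()).round(3))
    for n in("stand","toggle_tip","canister","flap","toggle"):
        print(n,[(np.round(d["location"],3),round(d["p"],2)) for d in spot_in(c,n)[:2]])
s=status.sense();print(s)
E
```

```text
scene 433.9287398295909 [ 0.996 -0.52   0.916]
stand [(array([ 0.612, -0.042,  0.021]), 0.73)]
toggle_tip [(array([0.591, 0.085, 0.095]), 0.45)]
canister [(array([ 0.596, -0.054,  0.104]), 0.83), (array([0.48, 0.13, 0.04]), 0.73)]
flap []
toggle [(array([0.743, 0.055, 0.007]), 0.48), (array([0.593, 0.083, 0.091]), 0.47)]
top 460.02758208970175 [0.367 0.018 1.076]
stand [(array([0.58 , 0.   , 0.014]), 0.69), (array([0.57 , 0.248, 0.024]), 0.39)]
toggle_tip [(array([0.475, 0.004, 0.008]), 0.65), (array([0.582, 0.093, 0.104]), 0.53)]
canister [(array([ 0.575, -0.035,  0.106]), 0.62)]
flap [(array([ 0.65 , -0.052,  0.065]), 0.84), (array([ 0.52 , -0.259,  0.041]), 0.36)]
toggle [(array([0.58 , 0.088, 0.101]), 0.64)]
{'clock': 0.6, 'joint_pos': array([ 1.09230978,  0.31086868,  0.01400503,  1.51152064, -0.00439914,
        1.31922847, -0.02719255]), 'joint_velocities': array([ 0.00037944, -0.00186088,  0.00028269,  0.00159298, -0.00077187,
        0.00048068, -0.00082581]), 'tau': array([ 1.82041731e-05, -3.79579246e+01,  1.45742018e-01, -2.30741161e+01,
        1.22750274e-02,  2.17374814e-03,  2.89671476e-06]), 'eef_pos': array([ 0.23269048, -0.49834837,  0.2393127 ]), 'ee_rot': array([ 5.61499634e-06,  9.76238310e-01,  2.16699707e-01, -1.05207879e-05]), 'force': array([ 1.87719789e-04, -4.54881153e-01,  7.20343506e-01]), 'wrist_torque': array([ 0.03762551, -0.04767397,  0.00759588]), 'width': 0.08556732101965614}
```

View pics/scene0.png

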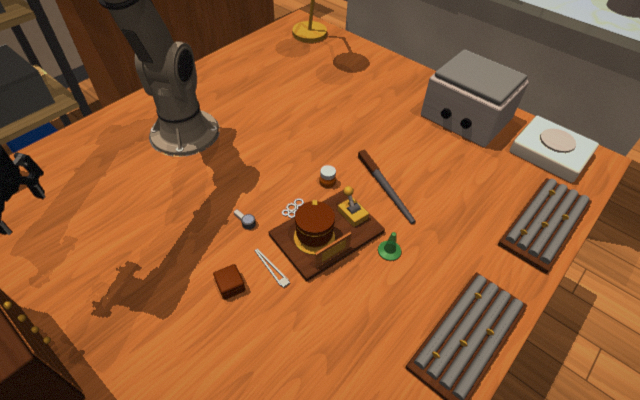

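View pics/top0.png

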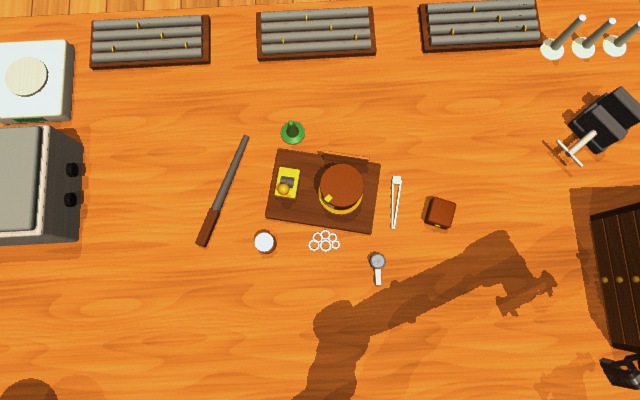

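The stand is in the middle of both views (top view about 267–382, 150–234). The toggle is on its left and the canister on its right. I'll zoom in.

Run:
```python
import cv2
a=cv2.imread("pics/top0.png")[140:245,255:395];b=cv2.imread("pics/scene0.png")[180:280,260:395]
cv2.imwrite("pics/topz.png",cv2.resize(a,None,fx=5.5,fy=5.5,interpolation=cv2.INTER_CUBIC))
cv2.imwrite("pics/scz.png",cv2.resize(b,None,fx=5.5,fy=5.5,interpolation=cv2.INTER_CUBIC))
```

```text
(no output)
```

View pics/topz.png

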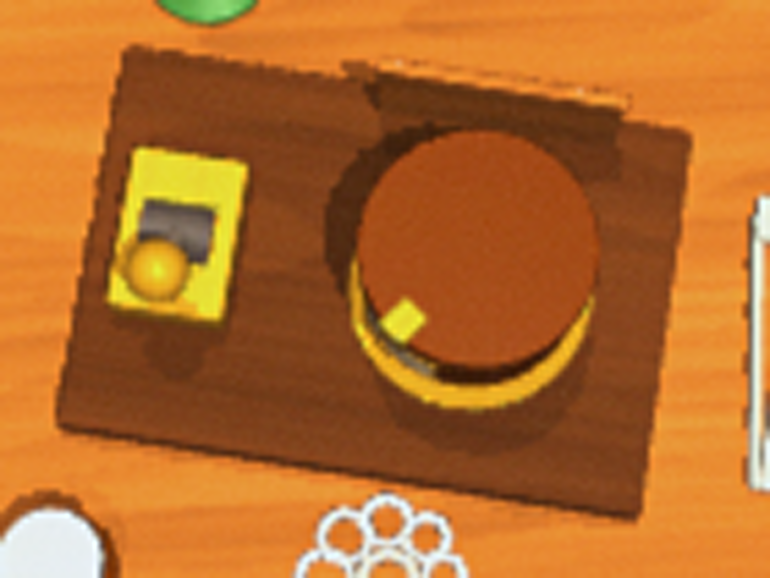

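View pics/scz.png

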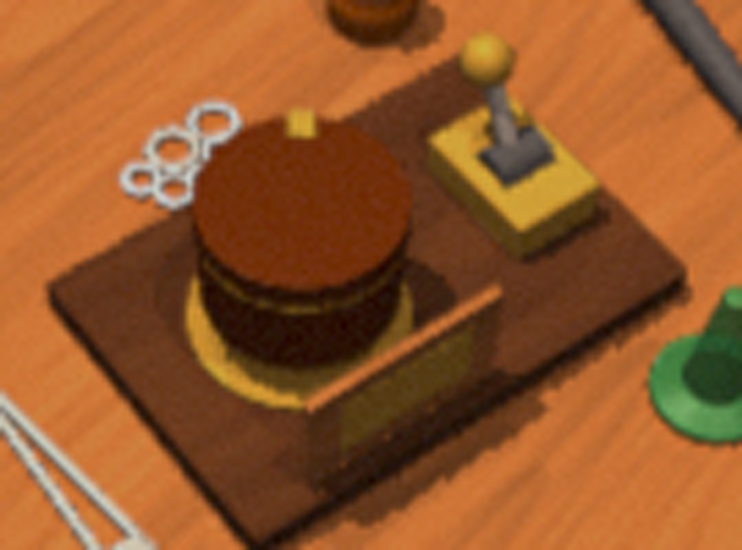

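```bash
cat > pose.py <<'E'
from h import *
f=lambda p,o:(np.array(p,float)+.5)/5.5-.5+np.array(o)
C=[unproj("top",f(p,(255,140)),.02)[:2] for p in[(126,48),(692,130),(637,520),(60,428)]]
C=np.array(C)
# order: +x+y, +x-y, -x-y, -x+y
L=np.array([[.085,.125],[.085,-.125],[-.085,-.125],[-.085,.125]])
m=C.mean(0);A=L.T@(C-m);yaw=np.arctan2(A[0,1]-A[1,0],A[0,0]+A[1,1])
R=np.array([[np.cos(yaw),-np.sin(yaw)],[np.sin(yaw),np.cos(yaw)]])
ax=m+R@[0,-.04]
E
python3 - <<'E'
from pose import *
print(m,yaw,ax,"res",(C-(L@R.T+m)).round(4))
for z in(.093,.106,.119): 
  print(z,unproj("top",f((478,248),(255,140)),z).round(4),unproj("scene",f((303,203),(260,180)),z).round(4))
  t=unproj("top",f((396,328),(255,140)),z)[:2];print("tab",np.arctan2(*(t-ax)[::-1])-yaw, np.linalg.norm(t-ax))
  t=unproj("scene",f((303,110),(260,180)),z)[:2];print("tab",np.arctan2(*(t-ax)[::-1])-yaw, np.linalg.norm(t-ax))
for a in(0,.5,1.):
  an=a-.5; q=np.r_[m+R@[.055*np.sin(an),.085],.042+.055*np.cos(an)];print("tip",q.round(4),(proj("top",[q])[0]-[255,140])*5.5,(proj("scene",[q])[0]-[260,180])*5.5)
E
```

```text
[5.87989209e-01 4.00430727e-04] -0.20735834373577183 [ 0.57975419 -0.0387427 ] res [[-0.0009 -0.0009]
 [ 0.0006  0.001 ]
 [ 0.      0.0023]
 [ 0.0002 -0.0024]]
0.093 [ 0.5829 -0.0387  0.093 ] [ 0.576  -0.0286  0.093 ]
tab 2.4517205709005623 0.044001244136030127
tab 2.4435047564214845 0.06371696925771791
0.106 [ 0.5801 -0.038   0.106 ] [ 0.5827 -0.0363  0.106 ]
tab 2.489472710984261 0.04579190967804557
tab 2.4343817697653347 0.05266899404877804
0.119 [ 0.5772 -0.0372  0.119 ] [ 0.5893 -0.0441  0.119 ]
tab 2.524338005414108 0.047642881454801875
tab 2.4204175227857925 0.04162772900927468
tip [0.5797 0.089  0.0903] [155.8446986 271.8434547] [475.50314695  61.12690172]
tip [0.6055 0.0836 0.097 ] [165.74149767 204.26826712] [513.11642277  86.63120627]
tip [0.6313 0.0782 0.0903] [178.07924118 145.18376323] [549.16262128 132.29039942]
```

Measured: stand centre (0.588, 0.000), yaw −0.207. The turn axis at (0.580, −0.039) agrees with the triangulated lid, whose top is at about 0.107. The label is at about +2.45 rad, so I'll turn it clockwise by about 140° and roll the tool along with the lid so the tip doesn't slip.

Call:
step_arm:
  deltas:
    - {"travel": [19, 22, -3], "roll": 6.55, "claw": 0}
    - {"travel": [19, 22, -3], "roll": 6.55, "claw": 0}
    - {"travel": [19, 22, -3], "roll": 6.55, "claw": 0}
    - {"travel": [19, 22, -3], "roll": 6.55, "claw": 0}
    - {"travel": [19, 22, -3], "roll": 6.55, "claw": 0}
    - {"travel": [19, 22, -3], "roll": 6.55, "claw": 0}
    - {"travel": [19, 22, -3], "roll": 6.55, "claw": 0}
    - {"travel": [19, 22, -3], "roll": 6.55, "claw": 0}
    - {"travel": [19, 22, -3], "roll": 6.55, "claw": 0}
    - {"travel": [19, 22, -3], "roll": 6.55, "claw": 0}
    - {"travel": [19, 22, -3], "roll": 6.55, "claw": 0}
    - {"travel": [19, 22, -3], "roll": 6.55, "claw": 0}
    - {"travel": [19, 22, -3], "roll": 6.55, "claw": 0}
    - {"travel": [19, 22, -3], "roll": 6.55, "claw": 0}
    - {"travel": [19, 22, -3], "roll": 6.55, "claw": 0}
    - {"travel": [19, 22, -3], "roll": 6.55, "claw": 0}
    - {"travel": [19, 22, -3], "roll": 6.55, "claw": 0}
    - {"travel": [19, 22, -3], "roll": 6.55, "claw": 0}
    - {"travel": [19, 22, -3], "roll": 6.55, "claw": 0}
    - {"travel": [19, 22, -3], "roll": 6.55, "claw": 0}

```text
clock: 2.6
eef_pos: [0.6135, -0.0578, 0.1792]
ee_rot: [0.0, 0.206, 0.979, -0.0]
force: [0.4, 0.4, 0.1]
width: 0.0002
```

Call:
step_arm:
  deltas:
    - {"travel": [0, 1, -10]}
    - {"travel": [0, 0, -10]}
    - {"travel": [0, 0, -10]}
    - {"travel": [0, 0, -10]}
    - {"travel": [0, 0, -4]}
    - {"travel": [0, 0, 0]}

```text
validation failed for argument at $.de...
```

Run:
```python
from h import *
im=snap("scene","s1");cv2.imwrite("pics/s1z.png",cv2.resize(im[130:290,220:420,::-1],None,fx=3.7,fy=3.7,interpolation=cv2.INTER_CUBIC))
print(status.sense()["force"],status.sense()["eef_pos"])
```

```text
[ 3.26994956  4.03568843 -0.25084964] [ 0.61587185 -0.05106641  0.17856743]
```

View pics/s1z.png

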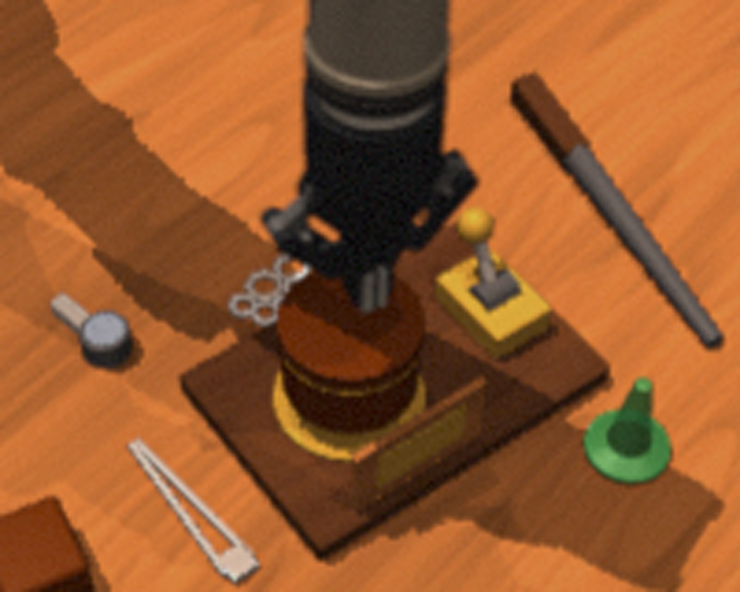

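The closed gripper hovers over the lid with clearance all round. Every row needs all its fields, so I'll include them and descend again.

Call:
step_arm:
  deltas:
    - {"travel": [0, 1, -10], "roll": 0, "claw": 0}
    - {"travel": [0, 0, -10], "roll": 0, "claw": 0}
    - {"travel": [0, 0, -10], "roll": 0, "claw": 0}
    - {"travel": [0, 0, -10], "roll": 0, "claw": 0}
    - {"travel": [0, 0, -4], "roll": 0, "claw": 0}
    - {"travel": [0, 0, 0], "roll": 0, "claw": 0}
    - {"travel": [0, 0, 0], "roll": 0, "claw": 0}

```text
clock: 3.35
eef_pos: [0.6128, -0.0576, 0.1356]
ee_rot: [0.0, 0.208, 0.978, 0.0]
force: [1.0, -0.2, 0.5]
width: -0.0
```

Call:
step_arm:
  deltas:
    - {"travel": [0, 0, -3], "roll": 0, "claw": 0}
    - {"travel": [0, 0, -3], "roll": 0, "claw": 0}
    - {"travel": [0, 0, -3], "roll": 0, "claw": 0}
    - {"travel": [0, 0, -2], "roll": 0, "claw": 0}
    - {"travel": [0, 0, 0], "roll": 0, "claw": 0}

```text
clock: 3.85
eef_pos: [0.6124, -0.0574, 0.1238]
ee_rot: [-0.0, 0.208, 0.978, -0.0]
force: [-0.1, -0.2, 0.5]
width: 0.0004
```

Call:
step_arm:
  deltas:
    - {"travel": [0, 0, -1], "roll": 0, "claw": 0}
    - {"travel": [0, 0, 0], "roll": 0, "claw": 0}

```text
clock: 4.05
eef_pos: [0.6127, -0.0574, 0.1233]
ee_rot: [0.0, 0.208, 0.978, 0.0]
force: [-0.8, 0.4, -0.2]
width: -0.0001
```

Call:
step_arm:
  deltas:
    - {"travel": [0, 0, -1], "roll": 0, "claw": 0}
    - {"travel": [0, 0, 0], "roll": 0, "claw": 0}

```text
clock: 4.25
eef_pos: [0.6127, -0.0574, 0.1222]
ee_rot: [-0.0, 0.208, 0.978, -0.0]
force: [0.6, 0.2, -0.3]
width: 0.0001
```

Call:
step_arm:
  deltas:
    - {"travel": [0, 0, -1], "roll": 0, "claw": 0}
    - {"travel": [0, 0, -1], "roll": 0, "claw": 0}

```text
clock: 4.45
eef_pos: [0.6128, -0.0574, 0.1203]
ee_rot: [0.0, 0.208, 0.978, 0.0]
force: [0.1, -0.6, -0.1]
width: 0.0001
```

Call:
step_arm:
  deltas:
    - {"travel": [0, 0, -1], "roll": 0, "claw": 0}
    - {"travel": [0, 0, 0], "roll": 0, "claw": 0}

```text
clock: 4.65
eef_pos: [0.6126, -0.0574, 0.1191]
ee_rot: [-0.0, 0.208, 0.978, -0.0]
force: [0.1, -0.1, -0.4]
width: 0.0001
```

Call:
step_arm:
  deltas:
    - {"travel": [0, 0, -1], "roll": 0, "claw": 0}
    - {"travel": [0, 0, 0], "roll": 0, "claw": 0}

```text
clock: 4.85
eef_pos: [0.6126, -0.0574, 0.1181]
ee_rot: [-0.0, 0.208, 0.978, 0.0]
force: [-0.1, 0.3, -0.2]
width: 0.0001
```

Call:
step_arm:
  deltas:
    - {"travel": [0, 0, -0.8], "roll": 0, "claw": 0}
    - {"travel": [0, 0, 0], "roll": 0, "claw": 0}

```text
clock: 5.05
eef_pos: [0.6126, -0.0573, 0.1174]
ee_rot: [-0.0, 0.208, 0.978, -0.0]
force: [-0.4, 0.4, -0.2]
width: -0.0
```

Call:
step_arm:
  deltas:
    - {"travel": [0, 0, -0.8], "roll": 0, "claw": 0}
    - {"travel": [0, 0, 0], "roll": 0, "claw": 0}

```text
clock: 5.25
eef_pos: [0.6127, -0.0574, 0.1166]
ee_rot: [-0.0, 0.208, 0.978, -0.0]
force: [0.0, -0.6, 0.4]
width: 0.0001
```

Call:
step_arm:
  deltas:
    - {"travel": [0, 0, -0.8], "roll": 0, "claw": 0}
    - {"travel": [0, 0, 0], "roll": 0, "claw": 0}

```text
clock: 5.45
eef_pos: [0.6126, -0.0574, 0.1158]
ee_rot: [-0.0, 0.208, 0.978, 0.0]
force: [0.2, 0.1, 0.1]
width: -0.0001
```

Call:
step_arm:
  deltas:
    - {"travel": [0, 0, -0.8], "roll": 0, "claw": 0}
    - {"travel": [0, 0, 0], "roll": 0, "claw": 0}

```text
clock: 5.65
eef_pos: [0.6126, -0.0574, 0.115]
ee_rot: [-0.0, 0.208, 0.978, 0.0]
force: [-0.5, 0.7, 0.0]
width: -0.0
```

Call:
step_arm:
  deltas:
    - {"travel": [0, 0, -0.8], "roll": 0, "claw": 0}
    - {"travel": [0, 0, 0], "roll": 0, "claw": 0}

```text
clock: 5.85
eef_pos: [0.6129, -0.0574, 0.1145]
ee_rot: [0.0, 0.208, 0.978, 0.0]
force: [-0.2, 0.3, 0.6]
width: 0.0003
```

Call:
step_arm:
  deltas:
    - {"travel": [0, 0, -0.8], "roll": 0, "claw": 0}
    - {"travel": [0, 0, 0], "roll": 0, "claw": 0}

```text
clock: 6.05
eef_pos: [0.6131, -0.0574, 0.1141]
ee_rot: [0.001, 0.208, 0.978, -0.0]
force: [0.2, -0.4, 2.1]
width: 0.0002
```

Contact at about TCP z = 0.1145, which puts the lid top at about 0.1065 and matches the images. Now I'll press up to about 9 N.

Call:
step_arm:
  deltas:
    - {"travel": [0, 0, -0.8], "roll": 0, "claw": 0}
    - {"travel": [0, 0, 0], "roll": 0, "claw": 0}

```text
clock: 6.25
eef_pos: [0.6134, -0.0576, 0.1136]
ee_rot: [0.001, 0.208, 0.978, -0.0]
force: [-0.5, -0.0, 4.8]
width: 0.0
```

Call:
step_arm:
  deltas:
    - {"travel": [0, 0, -0.6], "roll": 0, "claw": 0}
    - {"travel": [0, 0, 0], "roll": 0, "claw": 0}

```text
clock: 6.45
eef_pos: [0.6135, -0.0576, 0.1133]
ee_rot: [0.001, 0.208, 0.978, -0.0]
force: [-0.9, -0.8, 5.7]
width: -0.0003
```

Call:
step_arm:
  deltas:
    - {"travel": [0, 0, -0.8], "roll": 0, "claw": 0}
    - {"travel": [0, 0, 0], "roll": 0, "claw": 0}

```text
clock: 6.65
eef_pos: [0.6137, -0.0576, 0.113]
ee_rot: [0.001, 0.208, 0.978, -0.0]
force: [-0.8, -0.4, 7.1]
width: 0.0001
```

Run:
```python
import numpy as np
ax=np.array([.5798,-.0387])*1000
for step in(6,):
    a0=-28;r=38
    for k in range(25):
        a,b=np.radians([a0-step*k,a0-step*(k+1)])
        print(k,a0-step*(k+1),(r*(np.cos(b)-np.cos(a))).round(1),(r*(np.sin(b)-np.sin(a))).round(1))
```

```text
0 -34 -2.0 -3.4
1 -40 -2.4 -3.2
2 -46 -2.7 -2.9
3 -52 -3.0 -2.6
4 -58 -3.3 -2.3
5 -64 -3.5 -1.9
6 -70 -3.7 -1.6
7 -76 -3.8 -1.2
8 -82 -3.9 -0.8
9 -88 -4.0 -0.3
10 -94 -4.0 0.1
11 -100 -3.9 0.5
12 -106 -3.9 0.9
13 -112 -3.8 1.3
14 -118 -3.6 1.7
15 -124 -3.4 2.0
16 -130 -3.2 2.4
17 -136 -2.9 2.7
18 -142 -2.6 3.0
19 -148 -2.3 3.3
20 -154 -1.9 3.5
21 -160 -1.6 3.7
22 -166 -1.2 3.8
23 -172 -0.8 3.9
24 -178 -0.3 4.0
```

Call:
step_arm:
  deltas:
    - {"travel": [0, 0, -0.8], "roll": 0, "claw": 0}
    - {"travel": [-2.0, -3.4, 0], "roll": -6, "claw": 0}
    - {"travel": [-2.4, -3.2, 0], "roll": -6, "claw": 0}

```text
clock: 6.95
eef_pos: [0.611, -0.0616, 0.113]
ee_rot: [0.003, 0.31, 0.951, 0.003]
force: [2.7, 2.5, 7.5]
width: -0.0002
```

Call:
step_arm:
  deltas:
    - {"travel": [-2.7, -2.9, 0], "roll": -6, "claw": 0}
    - {"travel": [-3.0, -2.6, 0], "roll": -6, "claw": 0}

```text
clock: 7.15
eef_pos: [0.6057, -0.0669, 0.113]
ee_rot: [0.003, 0.408, 0.913, 0.003]
force: [2.7, 3.1, 6.9]
width: -0.0001
```

Call:
step_arm:
  deltas:
    - {"travel": [-3.3, -2.3, -0.5], "roll": -6, "claw": 0}
    - {"travel": [-3.5, -1.9, -0.3], "roll": -6, "claw": 0}
    - {"travel": [-3.7, -1.6, 0], "roll": -6, "claw": 0}

```text
clock: 7.45
eef_pos: [0.5958, -0.0731, 0.1126]
ee_rot: [0.003, 0.546, 0.838, 0.004]
force: [2.9, 2.5, 9.4]
width: -0.0001
```

```bash
cat > look.py <<'E'
import sys
from pose import *
n=sys.argv[1]
a=snap("top",n+"t")[140:245,255:395,::-1];b=snap("scene",n+"s")[180:280,260:395,::-1]
k=dict(fx=4,fy=4,interpolation=cv2.INTER_CUBIC)
A=cv2.resize(a,None,**k);B=cv2.resize(b,None,**k);H=A.shape[0]+B.shape[0];o=np.zeros((H,560,3),np.uint8);o[:A.shape[0]]=A;o[A.shape[0]:,:B.shape[1]]=B
o=cv2.resize(o,None,fx=.7,fy=.7) if H>850 else o
A5=cv2.resize(np.ascontiguousarray(a),None,fx=5,fy=5,interpolation=cv2.INTER_CUBIC)[:, :700];B5=cv2.resize(np.ascontiguousarray(b),None,fx=5.5,fy=5.5,interpolation=cv2.INTER_CUBIC)
cv2.imwrite(f"pics/{n}_t.png",A5);cv2.imwrite(f"pics/{n}_s.png",B5)
s=status.sense();print(s["clock"],s["force"].round(1),s["eef_pos"].round(4))
E
python3 look.py a
```

```text
7.55 [2.4 1.6 8.8] [ 0.5953 -0.0734  0.1126]
```

View pics/a_s.png

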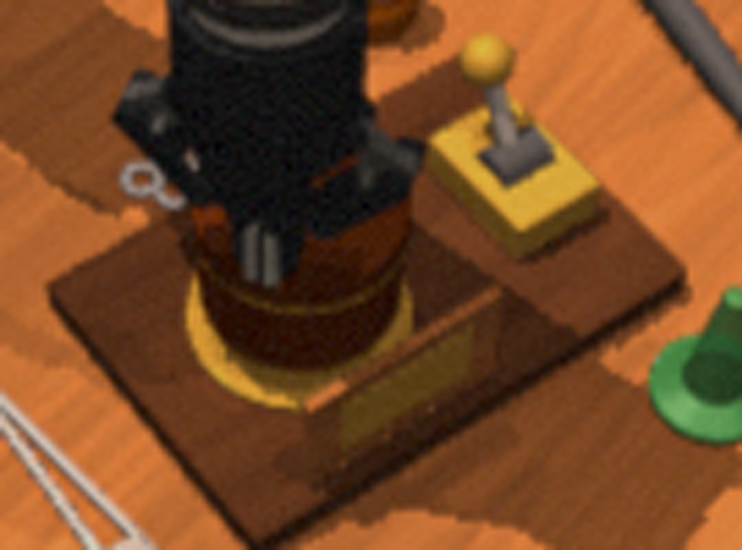

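View pics/a_t.png

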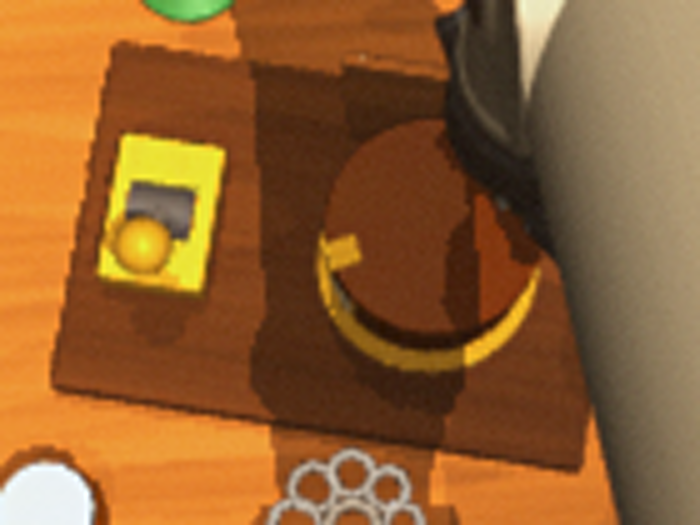

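The lid is turning: in the top crop the tab is now at about (340, 252). I'll measure it.

```bash
cat > tab.py <<'E'
import sys
from pose import *
u,v=map(float,sys.argv[1:3])
p=(np.array([u,v])+.5)/5-.5+np.array([255,140]);t=unproj("top",p,.1065)[:2];d=t-ax
print("angle",np.arctan2(*d[::-1])-yaw,"deg",np.degrees(np.arctan2(*d[::-1])-yaw),np.linalg.norm(d))
E
python3 tab.py 340 252
```

```text
angle 1.9961411204481074 deg 114.37046151419187 0.04317609966224587
```

Call:
step_arm:
  deltas:
    - {"travel": [-3.8, -1.2, -0.2], "roll": -6, "claw": 0}
    - {"travel": [-3.9, -0.8, 0], "roll": -6, "claw": 0}
    - {"travel": [-4.0, -0.3, 0], "roll": -6, "claw": 0}

```text
clock: 7.85
eef_pos: [0.5845, -0.0758, 0.1124]
ee_rot: [0.003, 0.67, 0.742, 0.004]
force: [2.5, 1.5, 8.5]
width: -0.0001
```

Call:
step_arm:
  deltas:
    - {"travel": [-4.0, 0.1, 0], "roll": -6, "claw": 0}
    - {"travel": [-3.9, 0.5, 0], "roll": -6, "claw": 0}

```text
clock: 8.05
eef_pos: [0.5767, -0.0757, 0.1124]
ee_rot: [0.003, 0.744, 0.668, 0.004]
force: [3.2, 0.8, 8.4]
width: -0.0001
```

Call:
step_arm:
  deltas:
    - {"travel": [-3.9, 0.9, -0.4], "roll": -6, "claw": 0}
    - {"travel": [-3.8, 1.3, 0], "roll": -6, "claw": 0}
    - {"travel": [-3.6, 1.7, 0], "roll": -6, "claw": 0}

```text
clock: 8.35
eef_pos: [0.5657, -0.0727, 0.1122]
ee_rot: [0.003, 0.84, 0.543, 0.005]
force: [2.8, -0.5, 7.4]
width: -0.0001
```

```bash
python3 look.py b
```

```text
8.45 [3.7 0.3 8.9] [ 0.5652 -0.0726  0.1122]
```

View pics/b_t.png

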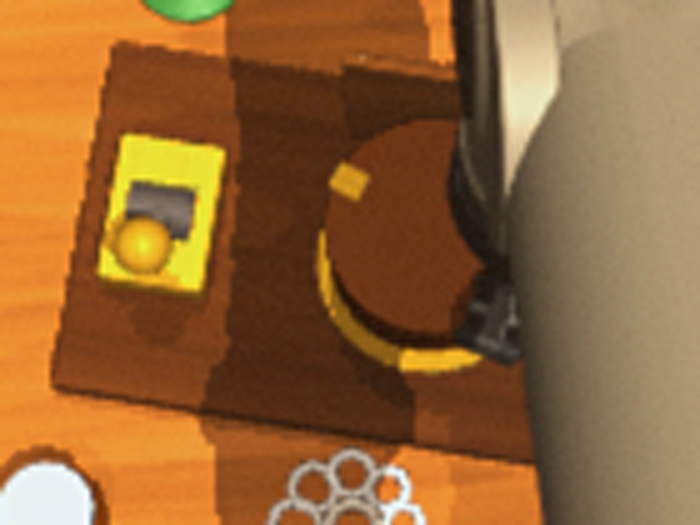

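```bash
python3 tab.py 347 182
```

```text
angle 1.2577054129150553 deg 72.06121203079117 0.04316357469949742
```

Call:
step_arm:
  deltas:
    - {"travel": [-3.4, 2.0, -0.2], "roll": -6, "claw": 0}
    - {"travel": [-3.2, 2.4, 0], "roll": -6, "claw": 0}
    - {"travel": [-2.9, 2.7, 0], "roll": -6, "claw": 0}

```text
clock: 8.75
eef_pos: [0.5561, -0.0666, 0.1121]
ee_rot: [0.003, 0.914, 0.405, 0.005]
force: [2.8, -1.6, 8.9]
width: -0.0001
```

Call:
step_arm:
  deltas:
    - {"travel": [-2.6, 3.0, 0], "roll": -6, "claw": 0}
    - {"travel": [-2.3, 3.3, 0], "roll": -6, "claw": 0}

```text
clock: 8.95
eef_pos: [0.5509, -0.061, 0.1121]
ee_rot: [0.003, 0.952, 0.307, 0.004]
force: [1.9, -1.6, 8.3]
width: 0.0002
```

Call:
step_arm:
  deltas:
    - {"travel": [-1.9, 3.5, -0.2], "roll": -6, "claw": 0}
    - {"travel": [-1.6, 3.7, 0], "roll": -6, "claw": 0}
    - {"travel": [-1.2, 3.8, 0], "roll": -6, "claw": 0}
    - {"travel": [0, 0, 0], "roll": 0, "claw": 0}

```text
clock: 9.35
eef_pos: [0.5451, -0.0501, 0.1118]
ee_rot: [0.002, 0.988, 0.156, 0.004]
force: [0.2, -2.9, 11.5]
width: -0.0001
```

```bash
python3 look.py c
```

```text
9.45 [ 0.9 -2.7 11.7] [ 0.5451 -0.0503  0.1118]
```

View pics/c_t.png

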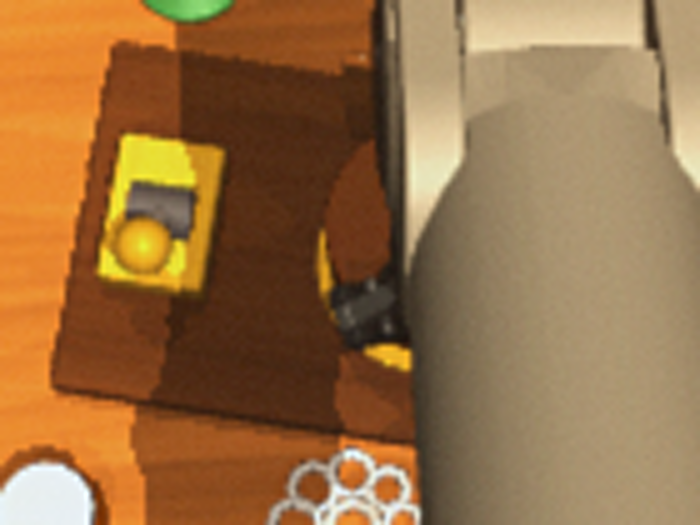

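View pics/c_s.png

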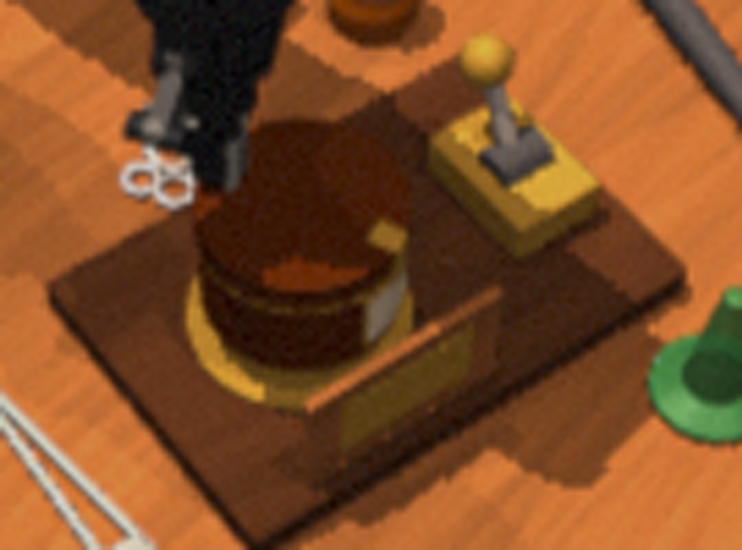

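The tab shows in the scene crop at (387, 237), with the label partly turned towards the flap. I'll measure it relative to the lid centre as seen.

```bash
cat > tabs.py <<'E'
import sys
from pose import *
g=lambda p:unproj("scene",f(p,(260,180)),.1065)[:2]
d=g([float(a) for a in sys.argv[1:3]])
for n,c in(("lidc",g((303,203))),("ax",ax)):
    e=d-c;print(n,np.degrees(np.arctan2(*e[::-1])-yaw),np.linalg.norm(e))
# predicted crop px of tab mid(r=42), label foot, pointer
for a in (0,10,20,30):
    w=np.radians(a)+yaw
    q=np.array([[*(ax+.042*np.r_[np.cos(w),np.sin(w)]),.1065],[*(ax+.046*np.r_[np.cos(w),np.sin(w)]),.08]])
    print(a,((proj("scene",q)-[260,180]+.5)*5.5-.5).round(0).tolist(),((proj("top",q)-[255,140]+.5)*5-.5).round(0).tolist())
E
python3 tabs.py 387 237
```

```text
lidc 26.979376542296965 0.04009263769246354
ax 28.55741803611171 0.04373510004090478
0 [[353.0, 265.0], [357.0, 308.0]] [[450.0, 133.0], [449.0, 139.0]]
10 [[366.0, 256.0], [370.0, 299.0]] [[433.0, 132.0], [431.0, 138.0]]
20 [[376.0, 246.0], [382.0, 287.0]] [[417.0, 133.0], [413.0, 140.0]]
30 [[384.0, 234.0], [390.0, 274.0]] [[401.0, 138.0], [396.0, 145.0]]
```

About 27.5° remain. The force has risen to 11.7 N, so I'll ease off a little and carry on.

Call:
step_arm:
  deltas:
    - {"travel": [-0.8, 3.9, 0.3], "roll": -6, "claw": 0}
    - {"travel": [-0.3, 4.0, 0.2], "roll": -6, "claw": 0}
    - {"travel": [0.1, 4.0, 0], "roll": -6, "claw": 0}

```text
clock: 9.75
eef_pos: [0.5432, -0.0393, 0.1119]
ee_rot: [0.002, 1.0, -0.003, 0.003]
force: [-1.7, -3.5, 11.3]
width: 0.0001
```

Call:
step_arm:
  deltas:
    - {"travel": [0.5, 3.9, 0], "roll": -6, "claw": 0}
    - {"travel": [0, 0, 0], "roll": 0, "claw": 0}

```text
clock: 9.95
eef_pos: [0.5432, -0.0345, 0.1117]
ee_rot: [0.001, 0.999, -0.053, 0.002]
force: [-2.8, -3.7, 11.6]
width: 0.0003
```

```bash
python3 look.py d
```

```text
10.05 [-2.6 -2.2 11.8] [ 0.5432 -0.0347  0.1117]
```

View pics/d_s.png

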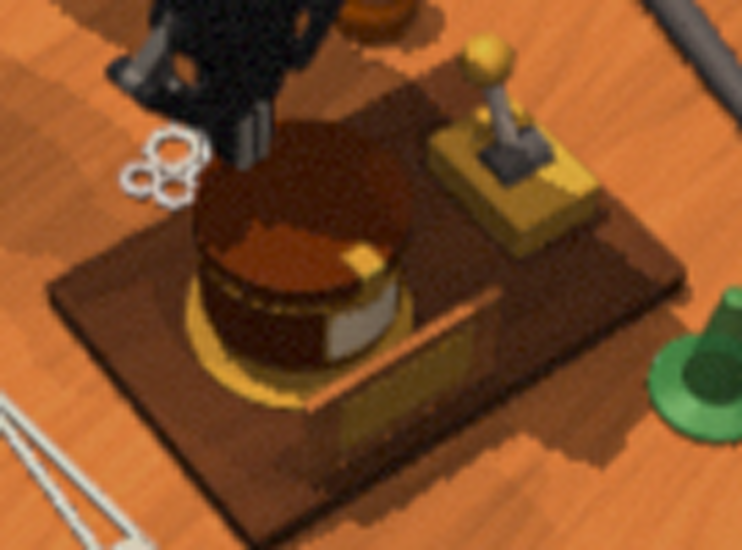

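```bash
python3 tabs.py 363 261|head -2; python3 -c "
from cell import status;import numpy as np
s=status.sense();print(s['joint_pos'].round(2))
for k in range(4):
  a,b=np.radians([-190-4*k,-194-4*k]);print((38*(np.cos(b)-np.cos(a))).round(1),(38*(np.sin(b)-np.sin(a))).round(1))"
```

```text
lidc 3.0565062071733933 0.03995298723067381
ax 6.496156023130856 0.04285618266710431
[ 0.02  0.4   0.01  1.71 -0.    1.02 -1.64]
0.6 2.6
0.7 2.5
0.9 2.5
1.1 2.4
```

Call:
step_arm:
  deltas:
    - {"travel": [0.6, 2.6, 0.1], "roll": -4, "claw": 0}
    - {"travel": [0, 0, 0], "roll": 0, "claw": 0}
    - {"travel": [0, 0, 3], "roll": 0, "claw": 0}
    - {"travel": [0, 0, 15], "roll": 0, "claw": 0}
    - {"travel": [0, 5, 30], "roll": 0, "claw": 0}
    - {"travel": [-20, 40, 20], "roll": 0, "claw": 0}
    - {"travel": [-20, 45, 0], "roll": 0, "claw": 0}
    - {"travel": [-15, 45, 0], "roll": 0, "claw": 0}
    - {"travel": [-10, 45, 0], "roll": 0, "claw": 0}
    - {"travel": [-10, 45, 0], "roll": 0, "claw": 0}
    - {"travel": [0, 0, 0], "roll": 0, "claw": 0}

```text
clock: 11.15
eef_pos: [0.4632, 0.2042, 0.177]
ee_rot: [-0.003, 0.997, -0.08, -0.002]
force: [-0.4, 0.1, -0.3]
width: 0.0004
```

```bash
python3 look.py e
```

```text
11.25 [ 0.2 -0.1 -0.4] [0.466  0.1963 0.1767]
```

View pics/e_s.png

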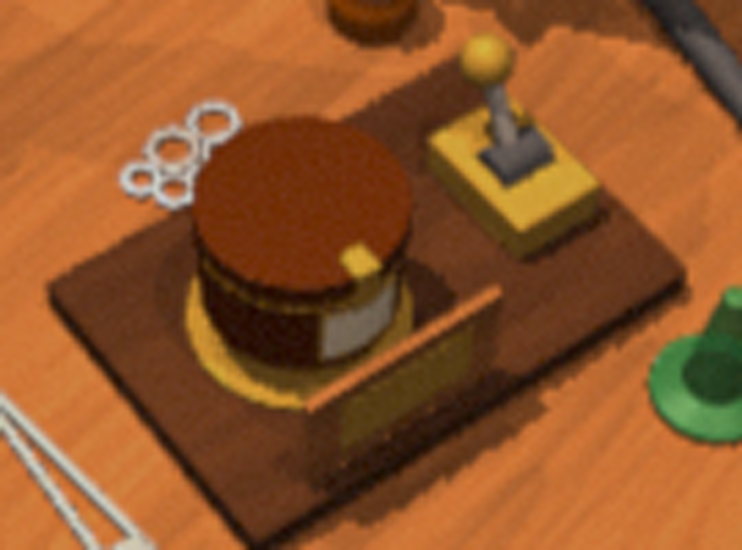

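View pics/e_t.png

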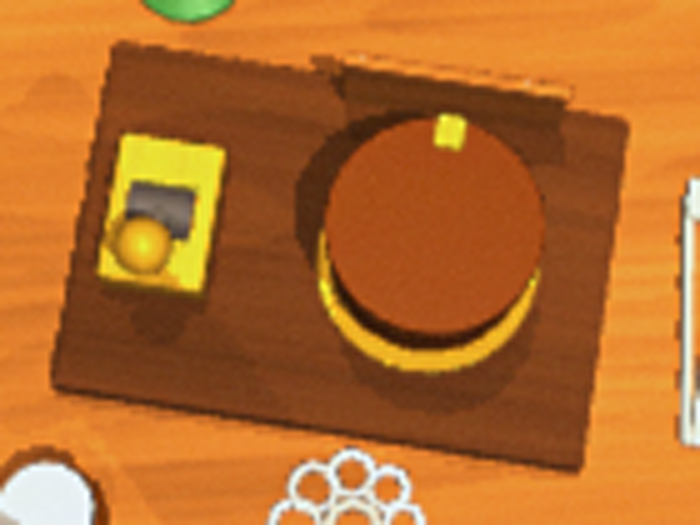

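Lifted clear, nothing else has moved. Next is a finer measurement of the stand yaw from edge line fits, and of the tab angle by segmentation.

```bash
cat > fine.py <<'E'
import sys
from pose import *
from scipy.ndimage import map_coordinates, gaussian_filter
from scipy.optimize import least_squares
n=sys.argv[1]
def edgepts(img,cam,A,B,z):
    g=gaussian_filter(img.astype(float).sum(2),.7);out=[]
    for s in np.linspace(.06,.94,60):
        p=A+(B-A)*s; e=(B-A)/np.linalg.norm(B-A); nrm=np.array([-e[1],e[0]])
        d=np.linspace(-.007,.007,57); w=p+d[:,None]*nrm
        uv=proj(cam,np.c_[w,np.full(len(d),z)]); v=map_coordinates(g,[uv[:,1],uv[:,0]],order=1)
        gr=np.abs(np.gradient(v)); out.append(w[gr.argmax()])
    return np.array(out,np.float32)
c=L@R.T+m
dirs=[]
for cam,es in(("top",[0,1,2,3]),("scene",[2,3])):
    im=cv2.imread(f"pics/{n}{cam[0]}.png")
    for i in es:
        P_=edgepts(im,cam,c[i],c[(i+1)%4],.02)
        l=cv2.fitLine(P_,cv2.DIST_HUBER,0,.0005,.01).ravel()
        a=np.degrees(np.arctan2(l[1],l[0])); a=(a+45)%90-45
        print(cam,"edge",i,a.round(2),"mid",(l[2:]).round(4)); 
for cam in("top","scene"):
    im=cv2.imread(f"pics/{n}{cam[0]}.png").astype(float)
    uv=proj(cam,[[*ax,.1065]])[0]
    vv,uu=np.mgrid[0:400,0:640]
    near=np.hypot(uu-uv[0],vv-uv[1])<26
    # tab: yellow weights (green channel high relative to lid)
    G=im[:,:,1];Bc=im[:,:,0];Rd=im[:,:,2]
    pts=np.c_[uu[near],vv[near]];W=np.array([unproj(cam,p,.1065)[:2] for p in pts])
    d=np.linalg.norm(W-ax,axis=1);
    w=np.clip(G[near]-100,0,None)*(d<.052)*(d>.025)
    # keep the component around expected tab: within 30deg of front
    ang=np.degrees(np.arctan2(*(W-ax).T[::-1])-yaw); 
    w=w*(np.abs(ang)<25)*(Rd[near]-Bc[near]>60)
    t=(W*w[:,None]).sum(0)/w.sum(); print(cam,"tab",t,"ang vs ax,yaw",np.degrees(np.arctan2(*(t-ax)[::-1])-yaw),np.linalg.norm(t-ax),w.sum())
    # lid circle: reddish-orange lid edge fit by radial gradient in R
    g=gaussian_filter(Rd if cam=="top" else im.sum(2),.6);E=[]
    for a in np.linspace(0,2*np.pi,120,endpoint=False):
        r=np.linspace(.042,.055,53);w_=ax+r[:,None]*[np.cos(a),np.sin(a)]
        q=proj(cam,np.c_[w_,np.full(53,.1065)]);v=map_coordinates(g,[q[:,1],q[:,0]],order=1);E.append(w_[np.abs(np.gradient(v)).argmax()])
    E=np.array(E);s=least_squares(lambda p:np.linalg.norm(E-p[:2],axis=1)-.048,[*ax],loss="soft_l1",f_scale=.0005)
    e=t-s.x;print(cam,"lid centre",s.x.round(4),"tab ang world",np.degrees(np.arctan2(e[1],e[0])).round(2),"vs stand",(np.degrees(np.arctan2(e[1],e[0])-yaw)).round(2))
print(np.degrees(yaw))
E
python3 fine.py e
```

```text
top edge 0 -10.17 mid [ 0.6743 -0.025 ]
top edge 1 -12.21 mid [ 0.5624 -0.1212]
top edge 2 -11.97 mid [0.5071 0.0338]
top edge 3 -12.09 mid [0.612  0.1244]
scene edge 2 -12.02 mid [0.5051 0.0133]
scene edge 3 -8.5 mid [0.6186 0.1224]
top tab [ 0.62152706 -0.04716549] ang vs ax,yaw 0.48088751058355156 0.04261356783423049 4077.0
top lid centre [ 0.5773 -0.0372] tab ang world -12.74 vs stand -0.86Traceback (most recent call last):
  File "fine.py", line 30, in <module>
    pts=np.c_[uu[near],vv[near]];W=np.array([unproj(cam,p,.1065)[:2] for p in pts])
                                             ~~~~~~^^^^^^^^^^^^^
  File "h.py", line 8, in unproj
    K,r,t=P(c); R=cv2.Rodrigues(r)[0]; C=-R.T@t.ravel(); d=R.T@np.linalg.inv(K)@np.array([uv[0],uv[1],1.]); return C+d*(z-C[2])/d[2]
          ~^^^
  File "h.py", line 4, in P
    p=camera_params(c); return np.array(p["camera_matrix"],float),np.array(p["rvec"],float),np.array(p["tvec"],float)
ValueError: time passes only in moves, steps and waits
```

```bash
sed -i 's/^def P(c):/import functools\n@functools.lru_cache(None)\ndef P(c):/' h.py; python3 fine.py e
```

```text
top edge 0 -10.17 mid [ 0.6743 -0.025 ]
top edge 1 -12.21 mid [ 0.5624 -0.1212]
top edge 2 -11.97 mid [0.5071 0.0338]
top edge 3 -12.09 mid [0.612  0.1244]
scene edge 2 -12.02 mid [0.5051 0.0133]
scene edge 3 -8.5 mid [0.6186 0.1224]
top tab [ 0.62152706 -0.04716549] ang vs ax,yaw 0.48088751058355156 0.04261356783423049 4077.0
top lid centre [ 0.5773 -0.0372] tab ang world -12.74 vs stand -0.86
scene tab [ 0.62113332 -0.0438005 ] ang vs ax,yaw 4.912013780396817 0.04168709842434123 1226.0
scene lid centre [ 0.5815 -0.0357] tab ang world -11.6 vs stand 0.28
-11.880757942882719
```

The label faces the front within about 1° in both cameras. Next I'll go behind the toggle ball, descend, and push along the stand's front direction (0.979, −0.206).

Call:
step_arm:
  deltas:
    - {"travel": [24, -33, 0], "roll": -1, "claw": 0}
    - {"travel": [24, -33, 0], "roll": -1, "claw": 0}
    - {"travel": [23, -32, 0], "roll": -1, "claw": 0}
    - {"travel": [0, 0, 0], "roll": 0, "claw": 0}
    - {"travel": [0, 0, -20], "roll": 0, "claw": 0}
    - {"travel": [0, 0, -25], "roll": 0, "claw": 0}
    - {"travel": [0, 0, -15], "roll": 0, "claw": 0}
    - {"travel": [0, 0, 0], "roll": 0, "claw": 0}
    - {"travel": [0, 0, 0], "roll": 0, "claw": 0}

```text
clock: 12.15
eef_pos: [0.5381, 0.0956, 0.1173]
ee_rot: [0.0, 0.994, -0.114, -0.0]
force: [0.5, 0.3, 0.7]
width: 0.0001
```

```bash
python3 look.py g
```

```text
12.25 [0.5 0.3 0.8] [0.5391 0.0963 0.1184]
```

View pics/g_s.png

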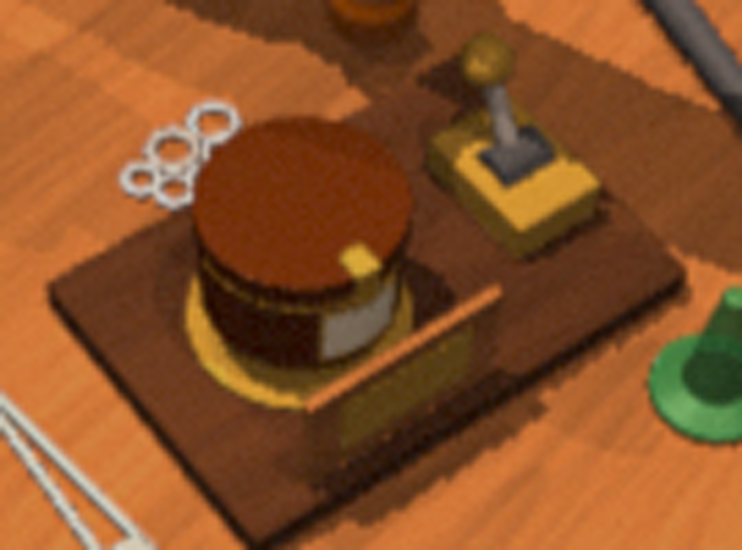

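Call:
step_arm:
  deltas:
    - {"travel": [0, 0, -15], "roll": 0, "claw": 0}
    - {"travel": [0, 0, -14], "roll": 0, "claw": 0}
    - {"travel": [0, 0, 0], "roll": 0, "claw": 0}
    - {"travel": [7, -1.5, 0], "roll": 0, "claw": 0}
    - {"travel": [5, -1, 0], "roll": 0, "claw": 0}
    - {"travel": [5, -1, 0], "roll": 0, "claw": 0}
    - {"travel": [5, -1, 0], "roll": 0, "claw": 0}
    - {"travel": [5, -1, 0], "roll": 0, "claw": 0}

```text
clock: 13.05
eef_pos: [0.564, 0.0924, 0.0886]
ee_rot: [-0.0, 0.994, -0.113, -0.002]
force: [-4.2, 2.3, 3.4]
width: -0.0002
```

Call:
step_arm:
  deltas:
    - {"travel": [5, -1, 0], "roll": 0, "claw": 0}
    - {"travel": [5, -1, 0], "roll": 0, "claw": 0}
    - {"travel": [5, -1, 0], "roll": 0, "claw": 0}
    - {"travel": [5, -1, 0], "roll": 0, "claw": 0}
    - {"travel": [5, -1, 0], "roll": 0, "claw": 0}

```text
clock: 13.55
eef_pos: [0.591, 0.0857, 0.0882]
ee_rot: [0.0, 0.994, -0.113, 0.0]
force: [-1.2, 0.8, 1.2]
width: 0.0001
```

Call:
step_arm:
  deltas:
    - {"travel": [5, -1, 0], "roll": 0, "claw": 0}
    - {"travel": [5, -1, 0], "roll": 0, "claw": 0}
    - {"travel": [4, -1, 0], "roll": 0, "claw": 0}
    - {"travel": [0, 0, 0], "roll": 0, "claw": 0}

```text
clock: 13.95
eef_pos: [0.605, 0.0826, 0.088]
ee_rot: [0.0, 0.994, -0.113, 0.0]
force: [0.3, -0.1, -0.4]
width: -0.0001
```

Call:
step_arm:
  deltas:
    - {"travel": [3, -0.6, 0], "roll": 0, "claw": 0}
    - {"travel": [0, 0, 0], "roll": 0, "claw": 0}

```text
clock: 14.15
eef_pos: [0.6074, 0.0824, 0.0881]
ee_rot: [0.0, 0.994, -0.113, 0.0]
force: [0.6, -0.2, -0.3]
width: 0.0002
```

```bash
python3 look.py i
```

```text
14.25 [-0.1  0.8 -0.2] [0.6075 0.0826 0.0884]
```

View pics/i_s.png

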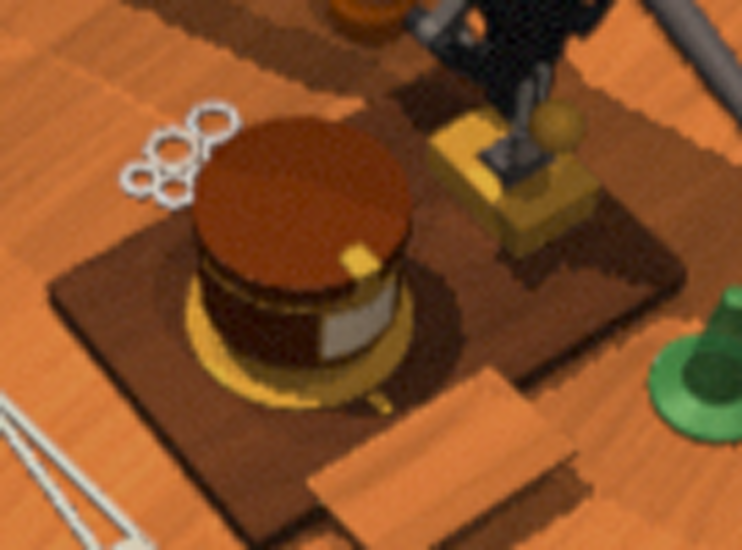

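The flap is nearly down and the ball is close to its predicted end position. I'll keep pushing gently until I feel the stop.

Call:
step_arm:
  deltas:
    - {"travel": [3, -0.6, 0], "roll": 0, "claw": 0}
    - {"travel": [0, 0, 0], "roll": 0, "claw": 0}

```text
clock: 14.45
eef_pos: [0.6102, 0.0821, 0.0882]
ee_rot: [0.0, 0.994, -0.113, -0.0]
force: [-0.7, -0.2, 0.3]
width: -0.0
```

Call:
step_arm:
  deltas:
    - {"travel": [3, -0.6, 0], "roll": 0, "claw": 0}
    - {"travel": [0, 0, 0], "roll": 0, "claw": 0}

```text
clock: 14.65
eef_pos: [0.6105, 0.082, 0.088]
ee_rot: [0.0, 0.994, -0.113, -0.003]
force: [-6.4, 0.8, 3.6]
width: 0.0
```

Call:
step_arm:
  deltas:
    - {"travel": [2, -0.4, 0], "roll": 0, "claw": 0}
    - {"travel": [0, 0, 0], "roll": 0, "claw": 0}

```text
clock: 14.85
eef_pos: [0.6107, 0.082, 0.088]
ee_rot: [0.0, 0.994, -0.112, -0.005]
force: [-10.2, 0.3, 5.8]
width: -0.0001
```

The stop is firm: the position holds at x = 0.6107 while the force climbs to 10 N. I'll back off, lift, retreat and check.

Call:
step_arm:
  deltas:
    - {"travel": [-10, 2, 0], "roll": 0, "claw": 0}
    - {"travel": [-15, 3, 0], "roll": 0, "claw": 0}
    - {"travel": [0, 0, 25], "roll": 0, "claw": 0}
    - {"travel": [0, 0, 35], "roll": 0, "claw": 0}
    - {"travel": [0, 0, 35], "roll": 0, "claw": 0}
    - {"travel": [-30, 30, 0], "roll": 0, "claw": 0}
    - {"travel": [-30, 40, 0], "roll": 0, "claw": 0}
    - {"travel": [-30, 40, 0], "roll": 0, "claw": 0}
    - {"travel": [0, 0, 0], "roll": 0, "claw": 0}
    - {"travel": [0, 0, 0], "roll": 0, "claw": 0}

```text
clock: 15.85
eef_pos: [0.5, 0.1979, 0.184]
ee_rot: [-0.001, 0.994, -0.111, 0.001]
force: [0.7, -0.2, -0.6]
width: -0.0003
```

```bash
python3 look.py k; python3 fine.py k | grep -E "tab|lid"; python3 -c "
from h import *
import pose
from pose import m,R
for a in(.9,.95,1.):
  q=np.r_[m+R@[.055*np.sin(a-.5),.085],.042+.055*np.cos(a-.5)];print(a,(proj('top',[q])[0]-[255,140]+.5)*5,(proj('scene',[q])[0]-[260,180]+.5)*5.5)
print((proj('top',[np.r_[m+R@[.055*np.sin(-.5),.085],.0903]])[0]-[255,140]+.5)*5)"
```

```text
15.95 [ 0.2 -1.   0.2] [0.5015 0.1947 0.1837]
top tab [ 0.62152868 -0.04718825] ang vs ax,yaw 0.45131984891555077 0.04261965927627727 4043.0
top lid centre [ 0.5773 -0.0371] tab ang world -12.82 vs stand -0.94
scene tab [ 0.62117293 -0.04377756] ang vs ax,yaw 4.949882651997651 0.04172364207188203 1223.0
scene lid centre [ 0.5813 -0.036 ] tab ang world -11.09 vs stand 0.79
0.9 [162.12020871 143.83125298] [545.3358708 124.8110426]
0.95 [163.25839561 139.05031441] [548.67886865 129.87738624]
1.0 [164.39021925 134.4852393 ] [551.91262128 135.04039942]
[144.17099274 249.61485903]
```

View pics/k_s.png

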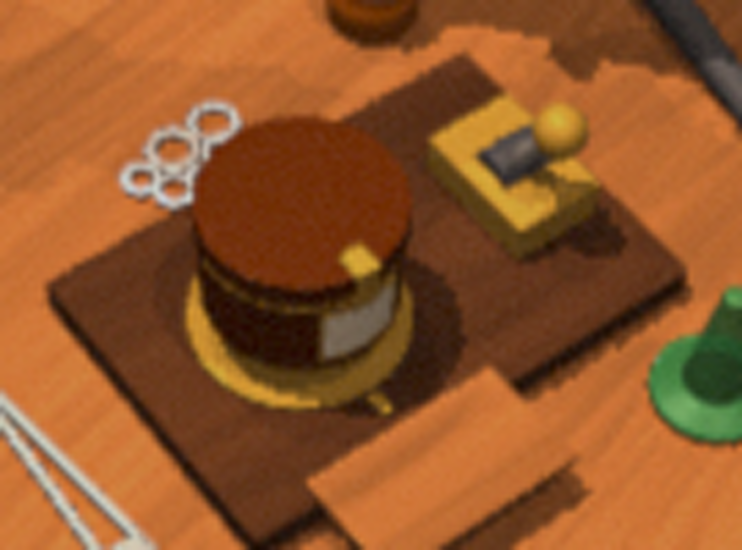

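View pics/k_t.png

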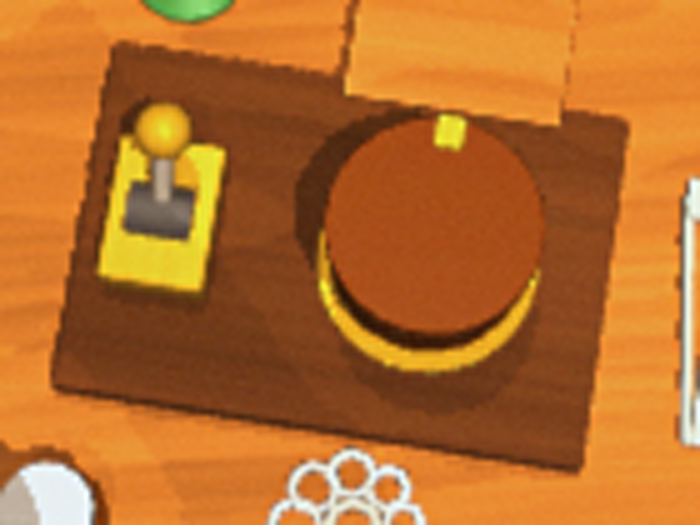

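The ball is at its stop in both views and the flap is down, with the label and pointer exposed. One last cross-check: predicted label edges and pointer against the scene picture.

```bash
python3 -c "
from pose import *
y=np.radians(-12.05)
S=lambda q:((proj('scene',q)-[260,180]+.5)*5.5).round(0).tolist()
for a in(-5,0,5):
  print(a,[S([[*(ax+.046*np.r_[np.cos(w),np.sin(w)]),z] for z in(.05,.08)]) for w in(y+np.radians(a)-.413,y+np.radians(a)+.413)])
print(S([[*(ax+.061*np.r_[np.cos(y),np.sin(y)]),.022]]), S([[*ax,.1065]]))
"
python3 - <<'E'
import cv2
a=cv2.imread("pics/ks.png")
cv2.imwrite("pics/kz2.png",cv2.resize(a[205:265,285:350],None,fx=9,fy=9,interpolation=cv2.INTER_CUBIC))
E
```

```text
-5 [[[307.0, 365.0], [308.0, 325.0]], [[378.0, 329.0], [381.0, 289.0]]]
0 [[[316.0, 363.0], [317.0, 324.0]], [[383.0, 323.0], [385.0, 283.0]]]
5 [[[324.0, 361.0], [326.0, 322.0]], [[387.0, 317.0], [390.0, 276.0]]]
[[373.0, 408.0]] [[295.0, 202.0]]
```

View pics/kz2.png

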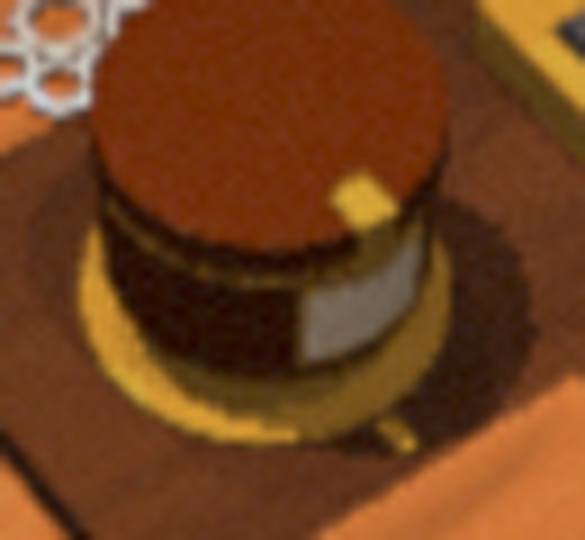

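```bash
python3 -c "
from cell import job;print(job.job_done())"
```

```text
the job is handed in; nothing more can be done
None
```

The label now faces the front pointer, the toggle is at its stop, and the flap is down with the label showing. I handed the job in at about 16 s, with the gripper clear of everything.

- **Canister:** I felt for the lid and found its top about 106.5 mm above the counter. I then turned it about 142° clockwise with one fingertip at roughly 7–12 N; the highest reading was 11.8 N, below the 16 N crack limit. Force was only read at the end of each short move.
- **Toggle:** I pushed the ball to the front until it met a firm stop, where the position held while the force rose to about 10 N.
- **Last checks:** Measured against the lid's own centre, the label is at −0.9° in the top camera and +0.8° in the scene camera. Its edges in the scene picture agree with straight ahead to within a few degrees. The ball is at its predicted end position in both views.
- **Disagreement:** Using the board-derived axis instead, the scene camera gave +4.9° and the top camera +0.5°. The scene camera places the lid about 3 mm off that axis, about what its calibration allows, so I relied on the lid-centred values.
- **Bystanders:** I saw no movement in the things visible in the close-ups around the stand. I took no final full-frame check of the rest.

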